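# Press a cemented watch glass home and hold the sprung press arm at its stop

### The arm

A 6-joint arm with a two-finger parallel gripper is mounted at the origin on a cart in front of the work surface, level with it; the furniture and walls round the work are solid. World frame = base frame: x ahead of the robot, y to its left, z up, the work surface at z = 0. Lengths are in m, angles in rad, forces in N, time in s.
With the tool pointing down it reaches from about 0.325 to 0.85 m from the base axis. Payload 4.4 kg.
Tool frame: the origin (TCP) lies on the centre line of the jaws, within the pads' length; the fingertips stand 8 mm ahead of it and the grasp point (between the pads) lies 11 mm behind it; z points along the fingers, y is the line along which they close (so a half turn about z gives the same grasp; the last joint's range is limited). The gripper opens to 94 mm and grips with 3 to 60 N. Pads are 16 mm wide; open, the fingers measure 119 mm over their backs; the gripper's body (75 mm by 177 mm) begins 78 mm behind the grasp point.
Start: joints at [-1.266, 0.207, 1.542, -0, 1.393, -0.15], TCP at [0.253, -0.516, 0.213] pointing down, gripper open.
Joint ranges: [-2.73, 2.73], [-0.86, 2.22], [0.23, 2.46], [-1.11, 4.25], [0.08, 2.63], [-2.82, 2.82]. Speed limits (rad/s): [2.79, 2.79, 3.14, 3.14, 3.14, 3.14].

### API

Orientations are given as a unit quaternion [w, x, y, z].
In Python, from bench import bot gives the robot as it stands.
- The arm moves only by the tool play_rows, never from a script. Its argument "targets" is a list of rows, each a list of 3 entries, a list of its own where there are three numbers: the turn, a rotation vector about the tool's x, y, z in rad, then the shift along the tool's x, y, z in m, then the gripper's target within -1 to 1 (shut at 1, half-way at 0, fully open at -1). In form: [[[rx, ry, rz], [dx, dy, dz], hand], ...]. A call has 1 to 10 rows; each row is the pose to reach, as a shift and turn from the pose commanded when the call began, along the tool's axes at that moment; what a row does not reach only later rows make up. A row lasts 1/8 s, in which the tool goes at most 62.5 mm and 10.7 degrees, less where a joint would pass 70% of its speed; a pose out of reach is approached as far as the arm can. A call with a gripper value outside its range is refused whole. The fingers move at their own pace and stop on an object; "newtons" is the grip in N (left out, the last holds). Time passes only in rows, so rows that repeat a pose let the fingers close. It gives the time, the measured TCP pose, the force, the opening and the grip force at its end, in the units of the state.
- bot.observe(): the state, without advancing time (a new reading comes with each control period).
- bot.snapshot(name): name is "scene" or "top" or "wrist"; returns a dict with "color" (400x640x3 uint8, red, green, blue), "mtx" (3x3 intrinsics, pixels), "rvec" (rotation vector, rad) and "tvec" (3), from world to camera coordinates, as OpenCV has them. Camera axes: x right, y down, z forward; pixel columns grow to the right and rows downward; lengths in m; the calibration is good to about 2 mm. A picture is of the moment at which its call begins. There is no depth.
- bot.job_done(): hands the job in; it is judged then, once.
The state is a dict: "time": time; "qpos": joint angles; "qvel": joint speeds; "effort": joint torques, N m; "tcp_pos": TCP position; "tool_rot": TCP orientation; "force": force on the tool from outside, world axes, zero at the start; "ft_torque": the same for the moment, N m; "width": finger opening in m; "gripper_force": force on a finger pad.
Only numpy, scipy, OpenCV 4.12 (cv2) and the standard library are available. Lean on these libraries where they do the work, as an engineer would, in place of code of your own. Each camera call takes 0.05 s, during which the arm holds its last target. There are 200 camera calls.

### The job

The watch in the white die has a freshly cemented glass. Lift that die out of the wooden rail and lower its tapered stub fully home into the steel seat of the blue press, letting go only once it is well down in the seat; then take the red grip of the press arm and pull it forward and down against its spring until it is against its stop. Finish while still holding the arm at the stop so the pad keeps pressing the glass: do not let go or let the arm fly back, and leave the black die and the other things on the bench where they are.

Things in the scene. Friction and masses are not known exactly. Their poses are not given: they have to be found in the camera images.
- watch_die_head (a point): Centre of the head of the white die with the watch (loose, about 110 g), on its axis, half-way up the head. Round head 46 mm across, 13 mm high, over a tapered stub 18 mm long, 20 mm across under the head, 15 at its foot. The steel watch with dark blue dial stands in the head; its glass, 30 mm across, tops out 14.5 mm above this point. z is the die's axis, up; yaw is free. Grip the head's rim.
- plain_die_head (a point): Centre of the head of the empty black die, same shape and size as the white die but without a watch; it stays in the rail.
- die_rail: Fixed wooden rail 40 x 156 x 30 mm (own x, y, z), origin under its centre on the bench. Two 23 mm holes at y = -40 and +40 mm hold the dies, either way round; their heads rest on its top (z = 30 mm) and overhang its long sides by 3 mm, so fingers closing across the rail (along its x) can reach down beside it.
- press: Fixed blue press; origin under its base's centre on the bench, x to its back, front (grip side) at -x, z up. Base plate x -100 to +110 mm, 104 mm wide, top at 15 mm. Pivot body at the back x 52 to 93 mm, 62 mm wide, 110 mm high; two stop pillars at x = 30, y = -38 and +38 mm, 84 mm high.
- press_seat (a point): Centre of the mouth of the press's seat: upright steel collar 38 mm across, mouth 40 mm above the bench, straight bore 22 mm across, 23 mm deep, at x = -45 mm, y = 0 of the press. With the die home its head rests on the collar and watch_die_head is 6.5 mm above this point. Nothing is above the seat while the arm is open.
- press_hinge (a point): A point on the press arm's hinge axis, in the middle of the pivot, at x = +75 mm, y = 0, z = 92 mm of the press. The axis is the press's y axis.
- grip_bar (a point): Centre of the arm's red grip: level round bar 18 mm thick, 64 mm long along the press's y, between two 5 mm cage plates (72 mm clear between, 15 mm deep), 195 mm from the hinge axis. A bridge with the pad joins the plates 120 mm from the hinge. Open: grip 286 mm above the bench, a little behind the hinge. At the stop: level with the hinge, 92 mm up, at x = -120 mm of the press.
- press_arm (a joint): Press arm angle, rad: 0 open (7 degrees back from upright, where its spring rests it; it can be pushed 0.15 further back), growing as the grip swings forward (press's -x) and down; 1.69 at the stop, arm level. The spring pulls it open: at the grip about 2 N at 0.8, about 8 N at the stop. Over the last 0.05 rad the sprung pad (about 5 N) meets the glass.
- press_pad: The sprung white pad under the arm's bridge, 26 mm across, that presses the watch glass when the arm is at its stop; it is in the frame of the arm, origin at the centre of its pressing face.
- watch_die: The white die again, with its origin at the centre of the stub's foot, 24.5 mm below watch_die_head; z along its axis, upwards.
- cement_bottle: Bystander: small red dosing bottle with a white nozzle cap, 25 mm across, 74 mm high, upright; origin under its centre. Leave it.
- tape: Bystander: roll of masking tape, 52 mm across, 18 mm high; origin under its centre. Leave it.
- ring_die: Bystander: pale ring-shaped pressing die, 42 mm across, 12 mm high; origin under its centre. Leave it.
- dark_die: Bystander: dark turned pressing die, 30 mm across, 18 mm high; origin under its centre. Leave it.
- holder: Bystander: steel movement holder, 54 x 62 x 16 mm; origin under its centre. Leave it.
- driver: Bystander: blue-handled screwdriver, 85 x 8 x 8 mm, lying; origin under its centre. Leave it.
Not all that is in view belongs to the job. Leave any orange look-alike of the watch_die alone.

How it is judged:
By the outcome, as a careful person would: the job done as asked, in the order asked, and still so for the second after the job is handed in, while the arm keeps its last pose, push and grip.
It also fails if it takes over 58 s, if anything falls off the work surface, if the arm or the gripper's body presses on something with over 40 N, if the wrist force passes 120 N, or if a joint passes its speed limit or range.

## Working session

There is one attempt and no reset: what is moved stays moved. The work goes in short steps, Python scripts to look and compute and a tool call to move; the robot and the scene stay as the last step left them, time stands still between calls to the robot, and variables do not carry over. Pictures are saved under pics/ and viewed, at most 10 in all, crops included, and the job is handed in when it is done.

Besides the shell and the picture viewer there is one more tool, called after "Request:" by a JSON object that holds its "name" and its "arguments", one argument or row to a line. play_rows: Moves the arm, as the interface text tells. Its arguments: {"type":"object","properties":{"targets":{"type":"array"},"newtons":{"type":"number"}},"required":["targets"]}

```bash
mkdir -p pics
python3 - <<'E'
from bench import bot
import cv2,pickle
o=bot.observe();print(o)
S={}
for n in("scene","top","wrist"):
    s=bot.snapshot(n);S[n]=s;cv2.imwrite(f"pics/{n}0.png",s["color"][:,:,::-1])
    C=-cv2.Rodrigues(s["rvec"])[0].T@s["tvec"].reshape(3);print(n,C.round(3),s["mtx"][0,0])
pickle.dump(S,open("s0.pkl","wb"))
E
```

```text
{'time': 0.0, 'qpos': array([-1.26545227e+00,  2.07415190e-01,  1.54291306e+00, -1.68132366e-05,
        1.39347504e+00, -1.50525041e-01]), 'qvel': array([ 2.12592116e-03, -1.11251442e-03,  1.82818991e-04,  2.02989573e-03,
       -2.60400898e-05,  6.26419832e-04]), 'effort': array([-5.45627354e-04, -3.70884097e+01, -2.81414258e+01,  6.99823396e-02,
        3.62578745e-02, -1.80590150e-04]), 'tcp_pos': array([ 0.25287842, -0.51555454,  0.2123129 ]), 'tool_rot': array([-1.10136733e-03,  9.74134262e-01,  2.25967293e-01, -9.37250095e-05]), 'force': array([ 0.28713709, -0.80883287,  0.02421379]), 'ft_torque': array([ 0.0508527 , -0.00090959,  0.03111933]), 'gripper_force': 0.0, 'width': 0.09418211545298363}
scene [0.179 0.955 0.637] 369.6946461985724
top [0.438 0.02  1.597] 410.9932924027964
wrist [ 0.319 -0.484  0.384] 299.87188363272514
```

View pics/scene0.png

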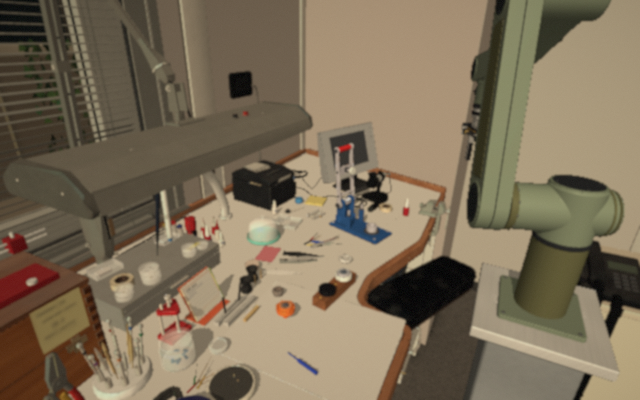

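View pics/top0.png

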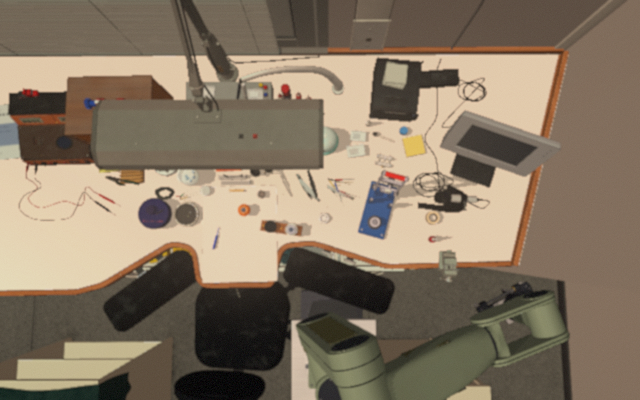

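The scene view shows the blue press near (360,215), with its red grip at (345,149), and the rail near (335,290) holding a black die (327,290) and a white die (344,275). The orange look-alike is at (286,309). In the top view the press is at (378,210), the seat at about (375,222), the rail at (282,228) and the orange look-alike at (244,210). I'll enlarge the top view and use it for measuring.

```bash
cat > h.py <<'E'
import numpy as np,cv2,pickle
def cam(s):
    R=cv2.Rodrigues(np.asarray(s["rvec"]))[0];return R,-R.T@np.asarray(s["tvec"]).reshape(3)
def ray(s,uv):
    R,C=cam(s);d=R.T@np.linalg.inv(s["mtx"])@np.array([uv[0],uv[1],1.]);return C,d/np.linalg.norm(d)
def onz(s,uv,z):
    C,d=ray(s,uv);return C+d*(z-C[2])/d[2]
def tri(s1,u1,s2,u2):
    A=np.zeros((3,3));b=np.zeros(3)
    for s,u in((s1,u1),(s2,u2)):
        C,d=ray(s,u);P=np.eye(3)-np.outer(d,d);A+=P;b+=P@C
    return np.linalg.solve(A,b)
def proj(s,p):
    return cv2.projectPoints(np.asarray(p,float).reshape(-1,3),np.asarray(s["rvec"]),np.asarray(s["tvec"]),s["mtx"],None)[0].reshape(-1,2)
E
python3 - <<'E'
from h import *
S=pickle.load(open("s0.pkl","rb"))
a=S["top"]["color"][160:250,230:420];b=S["scene"]["color"][130:320,270:430]
a=cv2.resize(a,None,fx=4,fy=4,interpolation=2)[:, :760];b=cv2.resize(b,None,fx=3.1,fy=3.1,interpolation=2)
cv2.imwrite("pics/a.png",a[:,:,::-1]);cv2.imwrite("pics/b.png",b[:,:,::-1])
E
```

```text
(no output)
```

View pics/a.png

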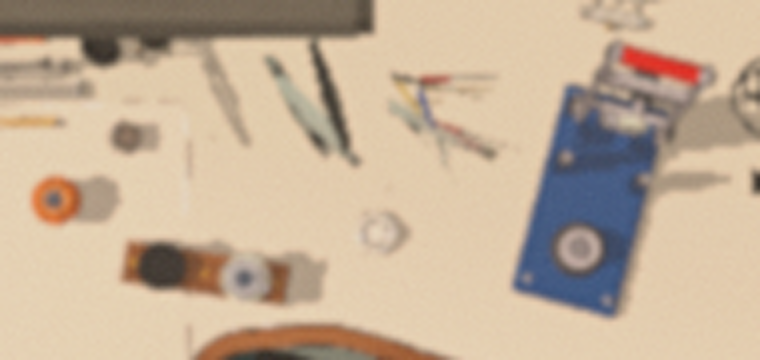

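View pics/b.png

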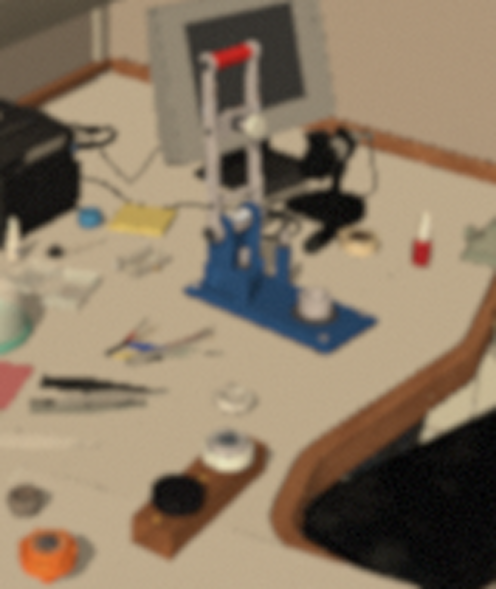

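Candidates, in top-crop pixels: the orange die (54,200) is the excluded look-alike. The ring at (382,232) is the pale ring_die. The black die (162,266) is the empty one. The white head with a dark dial at (246,278), sitting in the rail, matches watch_die. The press seat is at (578,248), base corners are at (515,290) and (612,315), and the grip is at (662,65). Next I'll measure these by colour.

Run:
```python
from h import *
S=pickle.load(open("s0.pkl","rb"));t=S["top"];s=S["scene"]
def blob(sn,lo,hi,roi,show):
    im=S[sn]["color"];h=cv2.cvtColor(im,cv2.COLOR_RGB2HSV);x0,y0,x1,y1=roi
    m=np.zeros(h.shape[:2],np.uint8);m[y0:y1,x0:x1]=cv2.inRange(h,np.array(lo),np.array(hi))[y0:y1,x0:x1]
    cs=cv2.findContours(m,cv2.RETR_EXTERNAL,cv2.CHAIN_APPROX_NONE)[0]
    c=max(cs,key=cv2.contourArea);r=cv2.minAreaRect(c);M=cv2.moments(m,True)
    print(show,cv2.contourArea(c),"mrect",np.round(r[0],1),np.round(r[1],1),round(r[2],1),"cen",round(M["m10"]/M["m00"],2),round(M["m01"]/M["m00"],2),"n",m.sum()//255)
    return c,r
h=cv2.cvtColor(t["color"],cv2.COLOR_RGB2HSV)
for n,(u,v) in dict(dial=(291,229),head=(295,231),black=(270,226),wood=(300,231),base=(368,225),table=(320,200),seat=(374,222),collar=(371,221),seatc=(375,219),grip=(395,176)).items(): print(n,h[v,u],end=' ')
print()
c,r=blob("top",(100,110,60),(125,255,255),(350,170,410,245),"base")
print(np.array([onz(t,p,.015)[:2] for p in cv2.boxPoints(r)]).round(4).tolist())
blob("top",(100,0,60),(179,75,255),(365,215,382,230),"seat")
c,r=blob("top",(5,110,40),(14,255,200),(255,215,305,240),"rail")
print(np.array([onz(t,p,.03)[:2] for p in cv2.boxPoints(r)]).round(4).tolist())
blob("top",(0,0,0),(179,255,75),(262,218,280,235),"black")
blob("top",(60,0,40),(140,255,255),(281,219,302,238),"white")
blob("top",(0,170,100),(9,255,255),(380,168,412,185),"grip")
blob("scene",(0,170,100),(9,255,255),(325,135,365,160),"gripS")
# scene head
hs=cv2.cvtColor(s["color"],cv2.COLOR_RGB2HSV)
print(hs[275:280,330:360,:].tolist()[0][::3], hs[270:276,343].tolist())
```

```text
dial [114  12 103] head [ 10  35 170] black [12 48 69] wood [ 13 146 138] base [114  48 107] table [ 16  62 197] seat [ 12  42 150] collar [  9  43 183] seatc [  8  41 162] grip [  2 207 223] 
base 417.0 mrect [375.2 216.1] [23.6 37.2] 14.9 cen 375.08 215.33 n 519
[[0.481, -0.0998], [0.6199, -0.1386], [0.5958, -0.2264], [0.4574, -0.1868]]
seat 144.5 mrect [374.  221.5] [13. 14.] 90.0 cen 373.66 221.55 n 47
rail 72.5 mrect [280.4 227.5] [10.   9.3] 8.1 cen 280.54 227.45 n 157
[[0.4806, 0.2217], [0.5157, 0.217], [0.5101, 0.1791], [0.475, 0.1839]]
black 60.0 mrect [270.1 226.3] [9.4 8.5] 26.6 cen 270.08 226.22 n 74
white 0.5 mrect [290.8 229.2] [1.4 0.7] 45.0 cen 290.67 229.33 n 3
grip 44.5 mrect [394.5 176. ] [18.   3.8] 14.9 cen 394.58 175.86 n 64
gripS 38.0 mrect [344.6 147.4] [5.1 9.8] 71.6 cen 344.45 147.49 n 51
[[19, 68, 188], [18, 67, 186], [20, 55, 187], [17, 50, 185], [15, 48, 185], [15, 48, 176], [18, 52, 171], [17, 68, 139], [12, 162, 99], [18, 71, 150]] [[19, 28, 101], [30, 6, 81], [38, 12, 88], [18, 32, 119], [17, 41, 155], [16, 47, 179]]
```

```bash
cat >> h.py <<'E'
from scipy.spatial.transform import Rotation as Ro
def tool(yaw,tilt=0):
    # tool x at world angle yaw (deg), z down; tilt (deg) then turns about tool x
    return Ro.from_euler('z',yaw,degrees=True)*Ro.from_euler('x',180,degrees=True)*Ro.from_euler('x',tilt,degrees=True)
def go(o,p,R):
    q=o["tool_rot"];R0=Ro.from_quat([*q[1:],q[0]])
    return (R0.inv()*R).as_rotvec().round(3).tolist(),R0.inv().apply(np.asarray(p)-o["tcp_pos"]).round(4).tolist()
E
python3 - <<'E'
from h import *
from bench import bot
print([x for x in dir(bot) if x[0]!='_'])
S=pickle.load(open("s0.pkl","rb"));o=bot.observe()
q=o["tool_rot"];R0=Ro.from_quat([*q[1:],q[0]]).as_matrix()
R,C=cam(S["wrist"]);print("cam in tool",(R0.T@(C-o["tcp_pos"])).round(4),"\n",(R@R0).T.round(3))
print(S["wrist"]["mtx"])
t=S["top"]
print("black",onz(t,(270.1,226.3),.043),"white",onz(t,(291.3,229.3),.05),"seat",onz(t,(374.3,221.8),.04))
print("grip",tri(t,(394.55,175.9),S["scene"],(344.5,147.4)))
print(go(o,[.45,.17,.30],tool(81)))
E
```

```text
['MotionError', 'job_done', 'observe', 'snapshot']
cam in tool [ 0.0731  0.0006 -0.171 ] 
 [[-0.    -0.967 -0.253]
 [ 1.    -0.001  0.001]
 [-0.001 -0.253  0.967]]
[[299.87188363   0.         317.54504843]
 [  0.         299.87188363 192.77457768]
 [  0.           0.           1.        ]]
black [0.49951044 0.23796434 0.043     ] white [0.48763113 0.15727479 0.05      ] seat [ 0.5148939  -0.15600387  0.04      ]
grip [ 0.65004113 -0.19509767  0.29039647]
([-0.002, -0.001, -0.958], [0.4788, -0.5291, -0.0864])
```

Request:
{"name": "play_rows", "arguments": {
  "targets": [
    [[0,0,0],[0,0,-0.05],-1],
    [[0,0,-0.1],[0.04,-0.044,-0.086],-1],
    [[0,0,-0.96],[0.479,-0.529,-0.086],-1],
    [[0,0,-0.96],[0.479,-0.529,-0.086],-1],
    [[0,0,-0.96],[0.479,-0.529,-0.086],-1],
    [[0,0,-0.96],[0.479,-0.529,-0.086],-1],
    [[0,0,-0.96],[0.479,-0.529,-0.086],-1],
    [[0,0,-0.96],[0.479,-0.529,-0.086],-1],
    [[0,0,-0.96],[0.479,-0.529,-0.086],-1],
    [[0,0,-0.96],[0.479,-0.529,-0.086],-1]
  ]
}}

```text
time: 1.4
tcp_pos: [0.4061, 0.0176, 0.2986]
tool_rot: [0.0, 0.76, 0.65, 0.0]
force: [1.3, -0.3, 0.4]
width: 0.0942
gripper_force: 0.0
```

Run:
```python
from h import *
from bench import bot
o=bot.observe();print(o["time"],o["tcp_pos"],o["qpos"].round(2),np.abs(o["qvel"]).max())
print(go(o,[.47,.13,.22],tool(81)))
```

```text
1.4 [0.40614481 0.01761342 0.2986167 ] [-0.17 -0.23  1.8  -0.    1.57 -0.02] 1.2824924166819447
([0.001, 0.0, 0.002], [0.1209, 0.0456, 0.0786])
```

Request:
{"name": "play_rows", "arguments": {
  "targets": [
    [[0,0,0],[0.121,0.046,0.079],-1],
    [[0,0,0],[0.121,0.046,0.079],-1],
    [[0,0,0],[0.121,0.046,0.079],-1],
    [[0,0,0],[0.121,0.046,0.079],-1],
    [[0,0,0],[0.121,0.046,0.079],-1]
  ]
}}

```text
time: 2.02
tcp_pos: [0.4702, 0.1275, 0.22]
tool_rot: [0.0, 0.76, 0.65, -0.0]
force: [0.2, -0.4, -0.5]
width: 0.0938
gripper_force: 0.0
```

Run:
```python
from h import *
from bench import bot
o=bot.observe();s=bot.snapshot("wrist");print(o["time"],o["tcp_pos"],np.abs(o["qvel"]).max())
pickle.dump((o,s),open("w1.pkl","wb"));cv2.imwrite("pics/w1.png",s["color"][:,:,::-1])
print(proj(s,[[.488,.157,.05],[.4995,.238,.043]]))
```

```text
2.025 [0.47015601 0.12747352 0.21998539] 0.01816166881139393
[[328.76731152 150.99530381]
 [328.15510716  74.82449273]]
```

View pics/w1.png

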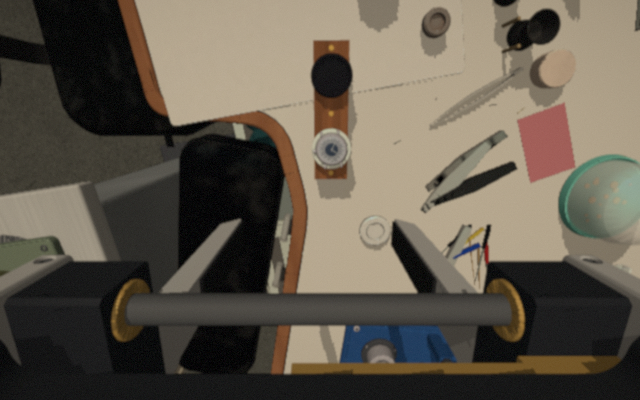

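The wrist view shows the white head with the blue-dial watch at (331,149) in the rail's near hole, and the black die at (331,75). The ring die is clear of both at (375,231). This serves as the enlarged confirmation that it's the target.

Run:
```python
from h import *
o,s=pickle.load(open("w1.pkl","rb"))
im=s["color"];h=cv2.cvtColor(im,cv2.COLOR_RGB2HSV);g=cv2.medianBlur(cv2.cvtColor(im,cv2.COLOR_RGB2GRAY),3)
wood=cv2.inRange(h,(0,110,50),(16,255,220));wood[:, :300]=0;wood[:,365:]=0;wood[195:]=0
# rail from edges per row
rows=[(v,np.where(wood[v])[0].min(),np.where(wood[v])[0].max()) for v in list(range(45,54))+list(range(100,126))+list(range(172,177)) if wood[v].sum()>255*15]
rows=np.array(rows,float)
for k in(1,2):
    a,b=np.polyfit(rows[:,0],rows[:,k]+(.5 if k==2 else -.5),1)
    P=[onz(s,(a*v+b,v),.03) for v in(45,175)];d=P[0]-P[1];print("edge",P[0].round(4),P[1].round(4),"yaw of rail y",np.degrees(np.arctan2(d[1],d[0])).round(2))
ys=np.where(wood.any(1))[0];print("ends",onz(s,(331,ys.min()-.5),.03).round(4),onz(s,(331,ys.max()+.5),.03).round(4))
c=cv2.HoughCircles(g[125:175,305:360],cv2.HOUGH_GRADIENT,1,30,param1=80,param2=10,minRadius=15,maxRadius=23)
print(c)
bl=cv2.inRange(h,(0,0,0),(179,255,60));bl[:, :305]=0;bl[:,358:]=0;bl[:50]=0;bl[100:]=0
M=cv2.moments(bl,True);ub=(M["m10"]/M["m00"],M["m01"]/M["m00"]);print("black",ub,bl.sum()/255,onz(s,ub,.0425))
# white head: not wood, low sat
wm=((h[...,1]<75)&(h[...,2]>0)).astype(np.uint8);sub=wm[125:180,312:351];
for v in range(128,172,4): print(v,h[v,308:356:3,1].tolist(),h[v,308:356:3,2].tolist())
if c is not None:
    u=c[0,0,:2]+[305,125];print("white",u,onz(s,u,.043),c[0,0,2])
```

```text
edge [0.4889 0.2724 0.03  ] [0.4673 0.1281 0.03  ] yaw of rail y 81.49
edge [0.5269 0.2664 0.03  ] [0.5056 0.1221 0.03  ] yaw of rail y 81.62
ends [0.5084 0.2739 0.03  ] [0.4832 0.1006 0.03  ]
[[[25.5 23.5 16.6]]]
black (331.219014084507, 75.44577464788732) 1420.0 [0.50273166 0.23691074 0.0425    ]
128 [54, 53, 92, 168, 172, 150, 94, 76, 67, 90, 136, 166, 167, 116, 56, 56] [183, 182, 136, 108, 104, 119, 135, 151, 149, 128, 114, 118, 124, 121, 133, 141]
132 [57, 53, 90, 146, 54, 34, 39, 37, 38, 39, 35, 50, 127, 116, 53, 55] [185, 183, 139, 110, 141, 179, 177, 165, 163, 164, 153, 173, 133, 119, 136, 173]
136 [53, 54, 82, 41, 39, 34, 32, 28, 28, 29, 33, 42, 40, 72, 55, 54] [182, 183, 149, 185, 145, 141, 153, 153, 153, 149, 140, 147, 186, 145, 135, 181]
140 [55, 54, 43, 39, 33, 25, 22, 19, 21, 23, 23, 30, 38, 42, 55, 56] [184, 181, 185, 156, 147, 152, 141, 132, 132, 134, 144, 151, 134, 184, 145, 179]
144 [56, 52, 41, 38, 26, 18, 13, 18, 22, 12, 22, 22, 33, 44, 45, 57] [183, 182, 180, 135, 147, 127, 120, 83, 81, 108, 128, 139, 147, 152, 160, 180]
148 [54, 50, 42, 34, 22, 20, 44, 53, 5, 61
[... 205 characters left out ...]
, 64, 71, 92, 118, 135, 152, 137, 156, 181]
156 [53, 54, 42, 38, 27, 25, 20, 12, 15, 23, 24, 25, 36, 41, 55, 56] [183, 181, 165, 128, 152, 144, 125, 108, 101, 121, 127, 152, 121, 173, 149, 183]
160 [54, 54, 67, 43, 37, 29, 24, 26, 28, 20, 26, 34, 44, 54, 57, 55] [183, 184, 153, 180, 130, 147, 150, 145, 136, 128, 147, 121, 134, 136, 135, 182]
164 [55, 53, 80, 100, 50, 39, 37, 33, 35, 39, 40, 36, 87, 71, 57, 55] [182, 182, 150, 94, 149, 130, 117, 116, 117, 110, 116, 141, 103, 111, 134, 180]
168 [54, 55, 82, 171, 164, 100, 66, 63, 65, 74, 127, 141, 162, 78, 52, 57] [184, 185, 153, 85, 84, 99, 109, 122, 114, 103, 92, 87, 85, 115, 132, 171]
white [330.5 148.5] [0.4905265 0.1586683 0.043    ] 16.6
```

Run:
```python
from h import *
from bench import bot
o=bot.observe()
print(go(o,[.491,.1583,.1],tool(81.5)),go(o,[.491,.1583,.027],tool(81.5)))
```

```text
([0.001, 0.0, -0.008], [0.0339, 0.0153, 0.1204]) ([0.001, 0.0, -0.008], [0.0339, 0.0152, 0.1934])
```

Request:
{"name": "play_rows", "arguments": {
  "targets": [
    [[0,0,-0.008],[0.034,0.0153,0.03],-0.28],
    [[0,0,-0.008],[0.034,0.0153,0.08],-0.28],
    [[0,0,-0.008],[0.034,0.0153,0.12],-0.28],
    [[0,0,-0.008],[0.034,0.0153,0.135],-0.28],
    [[0,0,-0.008],[0.034,0.0153,0.135],-0.28],
    [[0,0,-0.008],[0.034,0.0153,0.135],-0.28]
  ],
  "newtons": 20
}}

```text
time: 2.82
tcp_pos: [0.4925, 0.1592, 0.0868]
tool_rot: [0.001, 0.757, 0.653, 0.002]
force: [-0.2, -0.1, 0.2]
width: 0.0601
gripper_force: 0.0
```

Run:
```python
from h import *
from bench import bot
o=bot.observe();s=bot.snapshot("wrist");print(o["tcp_pos"],o["width"])
im=cv2.resize(s["color"],None,fx=1.2,fy=1.2);print(proj(s,[.491,.1583,.0365])*1.2)
cv2.imwrite("pics/w2.png",im[:,:,::-1])
print(go(o,[.491,.1583,.027],tool(81.5)))
```

```text
[0.49251424 0.15918853 0.08678562] 0.06008123965194143
[[378.19179921 254.64766106]]
([0.004, -0.001, 0.001], [-0.0012, -0.0016, 0.0598])
```

View pics/w2.png

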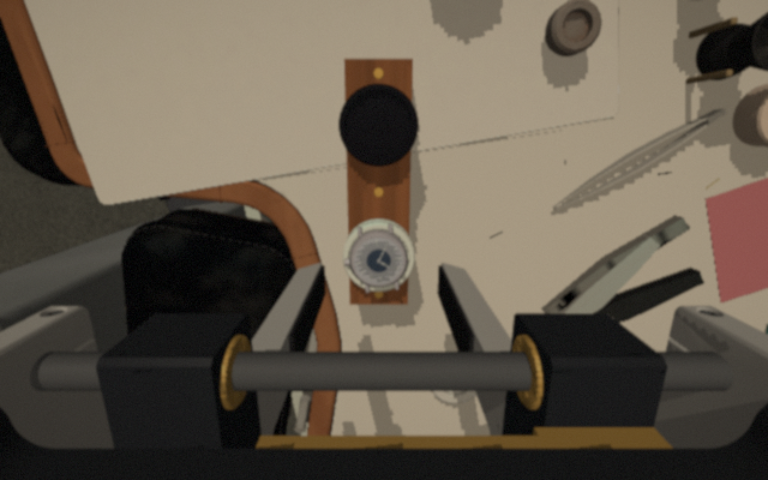

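The head is at (379,257), centred between the fingertips at (322,268) and (440,268). I'll lower and grip.

Request:
{"name": "play_rows", "arguments": {
  "targets": [
    [[0,0,0],[-0.001,-0.0015,0.025],-0.28],
    [[0,0,0],[-0.001,-0.0015,0.045],-0.28],
    [[0,0,0],[-0.001,-0.0015,0.059],-0.28],
    [[0,0,0],[-0.001,-0.0015,0.059],-0.28],
    [[0,0,0],[-0.001,-0.0015,0.059],0.2],
    [[0,0,0],[-0.001,-0.0015,0.059],0.6],
    [[0,0,0],[-0.001,-0.0015,0.059],0.6],
    [[0,0,0],[-0.001,-0.0015,0.059],0.6]
  ],
  "newtons": 20
}}

```text
time: 3.88
tcp_pos: [0.4901, 0.1587, 0.0266]
tool_rot: [0.001, 0.757, 0.653, 0.001]
force: [-0.4, 0.8, 4.6]
width: 0.0453
gripper_force: 20.0
```

Request:
{"name": "play_rows", "arguments": {
  "targets": [
    [[0,0,0],[0,0,-0.01],0.6],
    [[0,0,0],[0,0,-0.03],0.6],
    [[0,0,0],[0,0,-0.06],0.6],
    [[0,0,0],[0,0,-0.11],0.6],
    [[0,0,0],[0,0,-0.16],0.6],
    [[0,0,0],[0,0,-0.2],0.6],
    [[0,0,0],[0,0,-0.23],0.6],
    [[0,0,0],[0,0,-0.23],0.6]
  ],
  "newtons": 20
}}

```text
time: 4.88
tcp_pos: [0.4903, 0.1587, 0.2583]
tool_rot: [0.001, 0.757, 0.653, 0.002]
force: [-0.4, 0.4, -1.6]
width: 0.0453
gripper_force: 20.0
```

Run:
```python
from h import *
from bench import bot
o=bot.observe();print(o["tcp_pos"],o["width"],o["force"],o["gripper_force"])
print(go(o,[.428,-.132,.26],tool(-16)))
```

```text
[0.4902889  0.15873316 0.25830222] 0.04530513286407427 [-0.41293543  0.4312111  -1.63376952] 19.999822676181793
([0.003, -0.006, 1.703], [-0.2967, -0.019, -0.0023])
```

Request:
{"name": "play_rows", "arguments": {
  "targets": [
    [[0,0,0.17],[-0.02,0,0],0.6],
    [[0,0,0.35],[-0.05,0,0],0.6],
    [[0,0,0.53],[-0.09,-0.005,0],0.6],
    [[0,0,0.71],[-0.13,-0.01,0],0.6],
    [[0,0,0.89],[-0.17,-0.012,0],0.6],
    [[0,0,1.07],[-0.21,-0.015,0],0.6],
    [[0,0,1.25],[-0.24,-0.017,0],0.6],
    [[0,0,1.43],[-0.27,-0.019,0],0.6],
    [[0,0,1.6],[-0.29,-0.019,0],0.6],
    [[0,0,1.703],[-0.297,-0.019,0],0.6]
  ]
}}

```text
time: 6.12
tcp_pos: [0.4249, -0.1329, 0.253]
tool_rot: [-0.001, 0.99, -0.142, -0.002]
force: [0.9, 0.7, -1.1]
width: 0.0455
gripper_force: 20.0
```

Request:
{"name": "play_rows", "arguments": {
  "targets": [
    [[0,0,0],[0,0,0],0.6],
    [[0,0,0],[0,0,0],0.6]
  ]
}}

```text
time: 6.38
tcp_pos: [0.426, -0.1318, 0.2543]
tool_rot: [-0.001, 0.99, -0.138, -0.001]
force: [1.1, -0.1, -1.0]
width: 0.0455
gripper_force: 20.0
```

Run:
```python
from h import *
from bench import bot
o=bot.observe();s=bot.snapshot("wrist");print(o["time"],o["tcp_pos"],o["width"],np.abs(o["qvel"]).max(),o["tool_rot"],o["qpos"])
pickle.dump((o,s),open("w3.pkl","wb"))
im=cv2.resize(s["color"],None,fx=1.2,fy=1.2);print(proj(s,[.515,-.156,.04])*1.2)
cv2.imwrite("pics/w3.png",im[:,:,::-1])
```

```text
6.375 [ 0.42597363 -0.13183545  0.25428891] 0.045503742700183814 0.010639745426715424 [-5.61882635e-04  9.90385543e-01 -1.38328608e-01 -1.16442729e-03] [-4.94864453e-01 -1.06412893e-01  1.78438675e+00  2.42725686e-04
  1.46619331e+00  1.35345365e+00]
[[378.94797262 118.04743682]]
```

View pics/w3.png

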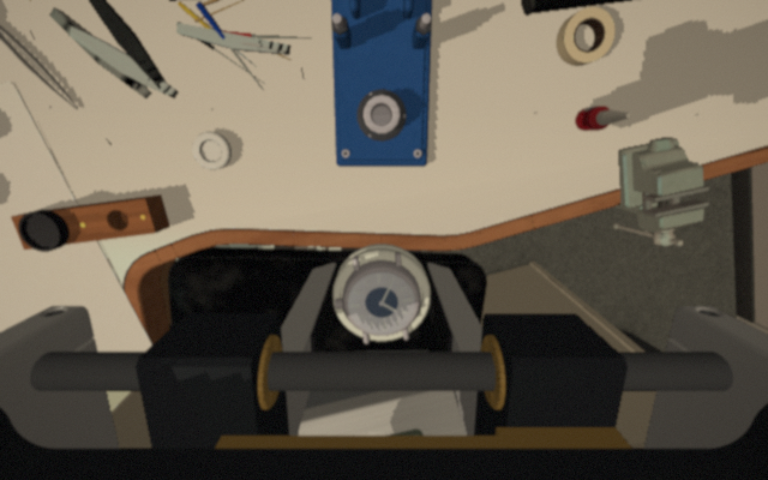

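The wrist view has the seat ring at (380,114), the base's front edge at row 163 and its sides at columns 335 and 430. The die hangs level in the jaws at about (382,295). Next I'll measure the seat and where the die sits in the hand.

Run:
```python
from h import *
o,s=pickle.load(open("w3.pkl","rb"))
im=s["color"];h=cv2.cvtColor(im,cv2.COLOR_RGB2HSV);g=cv2.medianBlur(cv2.cvtColor(im,cv2.COLOR_RGB2GRAY),3)
blue=cv2.inRange(h,(100,100,40),(125,255,255));blue[:, :260]=0;blue[:,380:]=0;blue[150:]=0
R=np.array([(v,np.where(blue[v])[0].min()-.5,np.where(blue[v])[0].max()+.5) for v in range(45,130)])
L=[];
for k in(1,2):
    a,b=np.polyfit(R[:,0],R[:,k],1);P=[onz(s,(a*v+b,v),.015) for v in(45,130)];L.append(P);d=P[0]-P[1];print("edge",P[1].round(4),"press yaw",np.degrees(np.arctan2(d[1],d[0])).round(2))
print("width",np.linalg.norm(L[0][1]-L[1][1]))
bot_=[np.where(blue[:,u])[0].max()+.5 for u in range(288,350)];v=np.median(bot_);print("front mid",onz(s,(318,v),.015).round(4))
hole=None
c=cv2.HoughCircles(cv2.resize(g[70:120,290:345],None,fx=4,fy=4,interpolation=2),cv2.HOUGH_GRADIENT,1,40,param1=80,param2=15,minRadius=25,maxRadius=85)
for k in c[0][:4]:
    u=(k[:2]+.5)/4-.5+[290,70];print("seat circ",u,k[2]/4,onz(s,u,.04).round(4))
# held die
c=cv2.HoughCircles(g[195:295,265:370],cv2.HOUGH_GRADIENT,1,40,param1=80,param2=15,minRadius=30,maxRadius=48)
q=o["tool_rot"];R0=Ro.from_quat([*q[1:],q[0]])
for k in c[0][:3]:
    u=k[:2]+[265,195];C,d=ray(s,u);c0=R0.inv().apply(C-o["tcp_pos"]);dd=R0.inv().apply(d);
    print("die circ",u,k[2],(c0+dd*(-.0164-c0[2])/dd[2]).round(4))
# seat inner opening bright/dark blob
hh=h[75:116:3,298:338:2,2];print(hh)
```

```text
edge [ 0.4902 -0.0998  0.015 ] press yaw -15.92
edge [ 0.463  -0.1949  0.015 ] press yaw -16.12
width 0.09897487819122953
front mid [ 0.4682 -0.1455  0.015 ]
seat circ [317.5  94.5] 15.8 [ 0.5188 -0.1593  0.04  ]
die circ [317.5 243.5] 40.7 [ 0.004   0.0007 -0.0164]
[[101 100 101 102 101  94  84  75  66  59  56  55  67  77  85  85  79  78
   79  77]
 [101 100 101  94  79 106  78  59  61  79  84  65  50  44  40  49  62  71
   74  75]
 [101 100  86  59  58  70 118 150 156 159 162 159 152 133  81  45  41  49
   67  76]
 [102  80  58  60 105 159 164 163 159 154 152 159 163 162 157 128  63  42
   46  68]
 [ 91  61  57  97 155 159 152 124  86  80  84  91 117 154 159 157 125  54
   42  51]
 [ 76  62  77 152 163 152 106  94 110 114 113 113 106 108 158 164 157 106
   44  40]
 [ 65  60 101 162 158 132  94 112 114 114 114 115 115 108 128 163 156 120
   46  39]
 [ 64  61 108 166 162 134 105 119 119 117 119 120 120 117 119 164 161 133
   49  67]
 [ 68  64  80 156 161 150 109 118 119 120 119 122 119 115 141 160 154 101
   43  44]
 [ 81  65  64 125 164 159 147 122 119 120 123 120 118 142 160 157 136  64
   40  38]
 [ 95  65  63  66 123 160 159 160 152 146 142 150 159 157 155 130  70  43
   41  73]
 [100  90  65  64  62  93 133 148 159 160 160 159 151 140 105  60  51  48
   70  96]
 [102 101  94  67  68  76  62  62  87  99  98  95  78  59  57  54  49  74
   98 100]
 [100  99 101  97  88  86  62  57  56  58  56  56  52  52  57  73  90 100
  102 101]]
```

Run:
```python
from h import *
o,s=pickle.load(open("w3.pkl","rb"))
h=cv2.cvtColor(s["color"],cv2.COLOR_RGB2HSV)
m=cv2.inRange(h[...,2],125,255)
m[:76]=0;m[112:]=0;m[:,:299]=0;m[:,338:]=0
c=max(cv2.findContours(m,cv2.RETR_EXTERNAL,cv2.CHAIN_APPROX_NONE)[0],key=cv2.contourArea)
e=cv2.fitEllipse(c);print(e,onz(s,e[0],.04))
hole=(cv2.drawContours(m*0,[c],-1,255,-1)>0)&(m==0);y,x=np.where(hole);print("hole",x.mean(),y.mean(),hole.sum(),onz(s,(x.mean(),y.mean()),.04))
# die white head
w=((h[...,1]<60)&(h[...,2]>120)).astype(np.uint8);w[:200]=0;w[285:]=0;w[:,:276]=0;w[:,358:]=0
c=max(cv2.findContours(w,cv2.RETR_EXTERNAL,cv2.CHAIN_APPROX_NONE)[0],key=cv2.contourArea)
print(cv2.contourArea(c),cv2.boundingRect(c),cv2.minEnclosingCircle(c))
```

```text
((317.3377380371094, 94.78457641601562), (28.787090301513672, 30.304460525512695), 5.306607723236084) [ 0.51850931 -0.15897604  0.04      ]
hole 317.17692307692306 94.47307692307692 260 [ 0.51891198 -0.15888648  0.04      ]
3026.0 (281, 213, 77, 72) ((318.05047607421875, 247.63113403320312), 39.739280700683594)
```

Run:
```python
from h import *
o,s=pickle.load(open("w3.pkl","rb"))
h=cv2.cvtColor(s["color"],cv2.COLOR_RGB2HSV);q=o["tool_rot"];R0=Ro.from_quat([*q[1:],q[0]])
def at(u,z):
    C,d=ray(s,u);c0=R0.inv().apply(C-o["tcp_pos"]);dd=R0.inv().apply(d);return (c0+dd*(z-c0[2])/dd[2]).round(4)
print("col317",[(v,int(h[v,314:321,2].mean()),int(h[v,314:321,1].mean())) for v in range(204,292,1)])
print("upper edge as head bottom / top, minus 23mm:",at((317.5,205.5),-.0034)[0]-.023,at((317.5,205.5),-.0164)[0]-.023)
print("row246 V",h[246,270:366,2].tolist())
for v in (205,210,215,220,280,285): print(v,at((317.5,v),-.0034),at((317.5,v),-.0164),at((317.5,v),-.0244))
```

```text
col317 [(204, 111, 51), (205, 120, 43), (206, 116, 43), (207, 107, 44), (208, 113, 43), (209, 129, 43), (210, 140, 44), (211, 146, 44), (212, 148, 44), (213, 145, 43), (214, 143, 45), (215, 137, 44), (216, 119, 42), (217, 96, 37), (218, 85, 33), (219, 86, 34), (220, 89, 34), (221, 92, 34), (222, 97, 33), (223, 103, 33), (224, 108, 33), (225, 108, 33), (226, 109, 28), (227, 117, 23), (228, 125, 22), (229, 128, 23), (230, 128, 23), (231, 128, 23), (232, 129, 23), (233, 129, 23), (234, 129, 23), (235, 129, 21), (236, 128, 23), (237, 126, 21), (238, 120, 19), (239, 97, 5), (240, 77, 22), (241, 67, 51), (242, 64, 59), (243, 65, 57), (244, 68, 53), (245, 70, 47), (246, 73, 45), (247, 76, 45), (248, 79, 40), (249, 83, 34), (250, 86, 26), (251, 94, 21), (252, 100, 21), (253, 104, 21), (254, 94, 21), (255, 79, 27), (256, 69, 47), (257, 66, 57), (258, 64, 62), (259, 64, 60), (260, 65, 63), (261, 64, 59), (262, 66, 54), (263, 75, 25), (264, 98, 5), (265, 121, 16), (266, 129, 21), (267, 130, 21), (268, 130, 22), (269, 131, 22), (270, 135, 24), (271, 139, 24), (272, 142, 23), (273, 147, 24), (274
[... 604 characters left out ...]
3, 110, 90, 69, 65, 65, 64, 64, 67, 74, 99, 118, 122, 125, 123, 123, 123, 122, 121, 123, 122, 121, 122, 121, 120, 113, 108, 102, 93, 88, 105, 122, 122, 133, 139, 141, 139, 119, 81, 38, 14, 10, 13, 21, 29, 55]
205 [ 0.0224  0.0008 -0.0034] [ 0.0264  0.0007 -0.0164] [ 0.0288  0.0007 -0.0244]
210 [ 0.0194  0.0008 -0.0034] [ 0.0236  0.0007 -0.0164] [ 0.0262  0.0007 -0.0244]
215 [ 0.0163  0.0008 -0.0034] [ 0.0207  0.0007 -0.0164] [ 0.0235  0.0007 -0.0244]
220 [ 0.0132  0.0008 -0.0034] [ 0.0178  0.0007 -0.0164] [ 0.0207  0.0007 -0.0244]
280 [-0.0266  0.0007 -0.0034] [-0.0188  0.0007 -0.0164] [-0.014   0.0007 -0.0244]
285 [-0.0301  0.0007 -0.0034] [-0.022   0.0007 -0.0164] [-0.0171  0.0007 -0.0244]
```

Run:
```python
from h import *
o,s=pickle.load(open("w3.pkl","rb"))
im=cv2.resize(s["color"][195:295,260:375],None,fx=5,fy=5,interpolation=cv2.INTER_CUBIC)
cv2.imwrite("pics/w3c.png",im[:,:,::-1])
```

```text
(no output)
```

View pics/w3c.png

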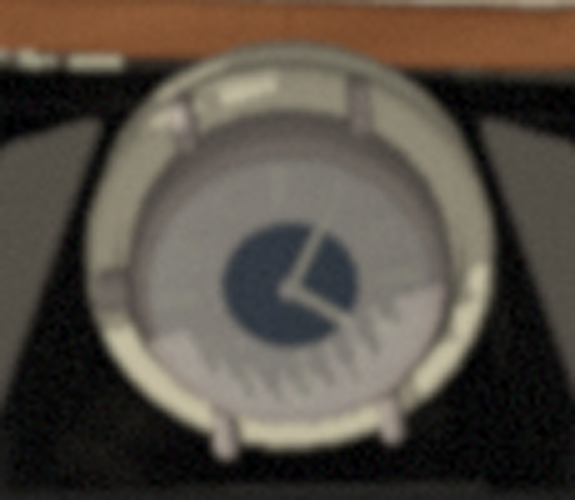

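The die's top-rim edges are at rows 208.5 and 284.3, so it sits about +1 mm along tool x and is centred in y. Next I'll turn the hand so the camera side faces away from the press arm, then go over the seat.

Request:
{"name": "play_rows", "arguments": {
  "targets": [
    [[0,0,-0.15],[0,0,0],0.6],
    [[0,0,-0.33],[0,0,0],0.6],
    [[0,0,-0.51],[0,0,0],0.6],
    [[0,0,-0.69],[0,0,0],0.6],
    [[0,0,-0.87],[0,0,0],0.6],
    [[0,0,-1.05],[0,0,0],0.6],
    [[0,0,-1.23],[0,0,0],0.6],
    [[0,0,-1.41],[0,0,0],0.6],
    [[0,0,-1.45],[0,0,0],0.6],
    [[0,0,-1.45],[0,0,0],0.6]
  ]
}}

```text
time: 7.68
tcp_pos: [0.4266, -0.132, 0.2554]
tool_rot: [-0.0, 0.833, 0.553, -0.0]
force: [0.3, -0.3, -1.1]
width: 0.0454
gripper_force: 20.0
```

Request:
{"name": "play_rows", "arguments": {
  "targets": [
    [[0,0,-0.15],[0,0,0],0.6],
    [[0,0,-0.33],[0,0,0],0.6],
    [[0,0,-0.51],[0,0,0],0.6],
    [[0,0,-0.69],[0,0,0],0.6],
    [[0,0,-0.87],[0,0,0],0.6],
    [[0,0,-1.05],[0,0,0],0.6],
    [[0,0,-1.23],[0,0,0],0.6],
    [[0,0,-1.41],[0,0,0],0.6],
    [[0,0,-1.45],[0,0,0],0.6],
    [[0,0,-1.45],[0,0,0],0.6]
  ]
}}

```text
time: 8.93
tcp_pos: [0.4266, -0.1322, 0.2554]
tool_rot: [-0.0, 0.258, 0.966, 0.0]
force: [0.4, -0.5, 0.3]
width: 0.0454
gripper_force: 20.0
```

Run:
```python
from h import *
from bench import bot
o=bot.observe();print(o["time"],o["tcp_pos"],o["qpos"].round(2),o["force"].round(2),o["width"])
T=tool(150);off=T.apply([.001,0,0])
for z in(.14,.075): print(go(o,np.array([.519,-.159,z])-off,T))
```

```text
8.925 [ 0.42663502 -0.13223564  0.25543031] [-0.49 -0.11  1.78  0.    1.47 -1.54] [ 0.36 -0.5   0.28] 0.04539402917347095
([0.0, -0.0, 0.003], [-0.0945, 0.0228, 0.1154])
([0.0, -0.0, 0.003], [-0.0945, 0.0228, 0.1804])
```

Request:
{"name": "play_rows", "arguments": {
  "targets": [
    [[0,0,0],[-0.04,0.01,0],0.6],
    [[0,0,0],[-0.08,0.019,0],0.6],
    [[0,0,0],[-0.0945,0.0228,0.03],0.6],
    [[0,0,0],[-0.0945,0.0228,0.08],0.6],
    [[0,0,0],[-0.0945,0.0228,0.13],0.6],
    [[0,0,0],[-0.0945,0.0228,0.17],0.6],
    [[0,0,0],[-0.0945,0.0228,0.18],0.6],
    [[0,0,0],[-0.0945,0.0228,0.18],0.6],
    [[0,0,0],[-0.0945,0.0228,0.18],0.6]
  ]
}}

```text
time: 10.05
tcp_pos: [0.5218, -0.1606, 0.0778]
tool_rot: [0.002, 0.257, 0.966, -0.0]
force: [0.1, -1.4, -1.3]
width: 0.0455
gripper_force: 20.0
```

Run:
```python
from h import *
from bench import bot
o=bot.observe();print(o["time"],o["tcp_pos"],o["force"].round(2))
T=tool(150);off=T.apply([.001,0,0])
for z in(.06,.0366): print(go(o,np.array([.519,-.159,z])-off,T))
s=bot.snapshot("scene");p=proj(s,[.519,-.159,.04])[0];print(p)
x,y=(p-[50,55]).astype(int)
cv2.imwrite("pics/sc1.png",cv2.resize(s["color"][y:y+90,x:x+100],None,fx=6,fy=6,interpolation=2)[:,:,::-1])
```

```text
10.05 [ 0.52178899 -0.16061606  0.07781839] [ 0.08 -1.35 -1.26]
([0.0, 0.004, 0.003], [0.0023, 0.0, 0.0178])
([0.0, 0.004, 0.003], [0.0024, 0.0, 0.0412])
[371.65677064 224.67284035]
```

View pics/sc1.png

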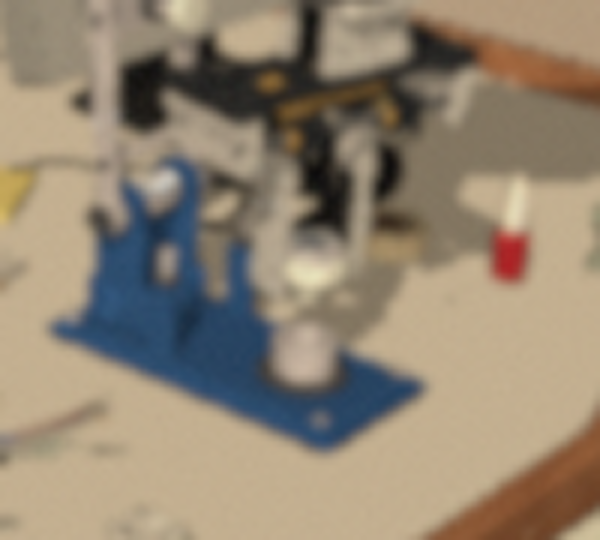

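The scene crop shows the white die at (315,265) above the seat at (305,345), with the hand clear of the press arm. I'll correct by 2 mm and lower gently.

Request:
{"name": "play_rows", "arguments": {
  "targets": [
    [[0,0.004,0.003],[0.0023,0,0.006],0.6],
    [[0,0.004,0.003],[0.0023,0,0.012],0.6],
    [[0,0.004,0.003],[0.0023,0,0.018],0.6],
    [[0,0.004,0.003],[0.0023,0,0.022],0.6],
    [[0,0.004,0.003],[0.0023,0,0.026],0.6],
    [[0,0.004,0.003],[0.0023,0,0.028],0.6],
    [[0,0.004,0.003],[0.0023,0,0.028],0.6],
    [[0,0.004,0.003],[0.0023,0,0.028],0.6]
  ]
}}

```text
time: 11.1
tcp_pos: [0.5181, -0.1587, 0.0477]
tool_rot: [-0.002, 0.259, 0.966, 0.0]
force: [-0.3, -0.8, -1.5]
width: 0.0455
gripper_force: 20.0
```

Run:
```python
from h import *
from bench import bot
o=bot.observe();print(o["time"],o["tcp_pos"],o["force"].round(2),o["ft_torque"].round(3),o["width"])
T=tool(150);off=T.apply([.001,0,0])
print(go(o,np.array([.519,-.159,.0366])-off,T))
```

```text
11.1 [ 0.51814085 -0.15871502  0.04771993] [-0.3  -0.83 -1.52] [ 0.05  -0.081  0.005] 0.04549271460355816
([0.0, -0.004, -0.0], [-0.0019, 0.0002, 0.0111])
```

Request:
{"name": "play_rows", "arguments": {
  "targets": [
    [[0,-0.003,0],[-0.0015,0,0.002],0.6],
    [[0,-0.003,0],[-0.0015,0,0.004],0.6],
    [[0,-0.003,0],[-0.0015,0,0.006],0.6],
    [[0,-0.003,0],[-0.0015,0,0.008],0.6],
    [[0,-0.003,0],[-0.0015,0,0.0095],0.6],
    [[0,-0.003,0],[-0.0015,0,0.0095],0.6]
  ]
}}

```text
time: 11.85
tcp_pos: [0.5191, -0.159, 0.0378]
tool_rot: [-0.001, 0.259, 0.966, 0.0]
force: [-0.6, 0.8, -0.8]
width: 0.0456
gripper_force: 20.0
```

Request:
{"name": "play_rows", "arguments": {
  "targets": [
    [[0,0,0],[0,0,0.001],0.6],
    [[0,0,0],[0,0,0.002],0.6],
    [[0,0,0],[0,0,0.003],0.6],
    [[0,0,0],[0,0,0.003],0.6]
  ]
}}

```text
time: 12.35
tcp_pos: [0.5192, -0.159, 0.0366]
tool_rot: [-0.001, 0.259, 0.966, 0.0]
force: [-4.3, 4.4, 10.6]
width: 0.0454
gripper_force: 20.0
```

It makes contact at exactly the home height, so the die is seated. I'll release it and rise.

Request:
{"name": "play_rows", "arguments": {
  "targets": [
    [[0,0,0],[0,0,-0.001],0.6],
    [[0,0,0],[0,0,-0.0015],-0.28],
    [[0,0,0],[0,0,-0.0015],-0.28],
    [[0,0,0],[0,0,-0.0015],-0.28],
    [[0,0,0],[0,0,-0.02],-0.28],
    [[0,0,0],[0,0,-0.06],-0.28],
    [[0,0,0],[0,0,-0.11],-0.28],
    [[0,0,0],[0,0,-0.17],-0.28],
    [[0,0,0],[0,0,-0.17],-0.28]
  ]
}}

```text
time: 13.48
tcp_pos: [0.5236, -0.1615, 0.2131]
tool_rot: [0.007, 0.259, 0.966, -0.001]
force: [0.5, 0.5, -0.6]
width: 0.06
gripper_force: 0.0
```

Run:
```python
from h import *
from bench import bot
o=bot.observe();print(o["time"],o["tcp_pos"],o["width"],o["qpos"].round(2))
s=bot.snapshot("scene");t=bot.snapshot("top")
pickle.dump((o,s,t),open("w4.pkl","wb"))
def cen(sn,roi):
    h=cv2.cvtColor(sn["color"],cv2.COLOR_RGB2HSV);m=cv2.inRange(h,(0,150,90),(9,255,255));x0,y0,x1,y1=roi;k=m*0;k[y0:y1,x0:x1]=m[y0:y1,x0:x1];M=cv2.moments(k,True);return (M["m10"]/M["m00"],M["m01"]/M["m00"]),M["m00"]
a=cen(t,(380,168,412,185));b=cen(s,(325,135,365,160));print(a,b,"grip",tri(t,a[0],s,b[0]))
d=np.array([np.cos(np.radians(-16)),np.sin(np.radians(-16))])
print("nominal grip open",np.array([.519,-.159])+d*(.045+.075+.195*np.sin(np.radians(7))))
p=proj(s,[.519,-.159,.05])[0];x,y=(p-[55,90]).astype(int)
cv2.imwrite("pics/sc2.png",cv2.resize(s["color"][y:y+110,x:x+110],None,fx=5,fy=5,interpolation=2)[:,:,::-1])
```

```text
13.475 [ 0.52363108 -0.16150748  0.2131308 ] 0.06000615419466052 [-0.46  0.14  1.62 -0.    1.37 -1.5 ]
((394.525, 175.8125), 80.0) ((344.33870967741933, 147.46774193548387), 62.0) grip [ 0.65048139 -0.19503525  0.29009317]
nominal grip open [ 0.65719533 -0.19862687]
```

View pics/sc2.png

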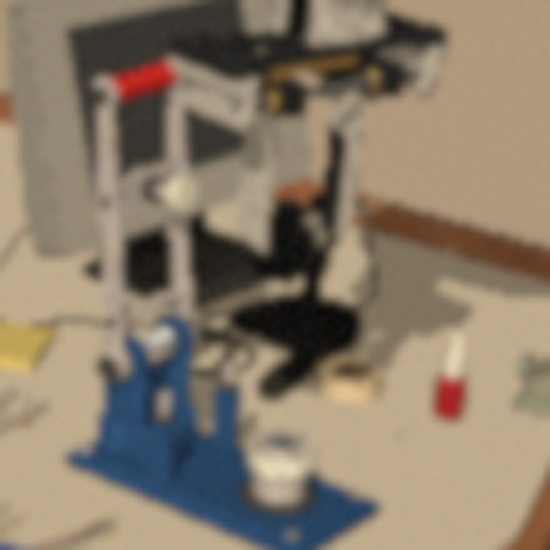

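The scene crop shows the die's head resting on the collar at (283,450) with the arm still open. The red grip is at (145,78). I'll rise, turn and move over the grip.

Run:
```python
from h import *
from bench import bot
o=bot.observe()
for p in([.5236,-.1615,.36],[.653,-.197,.36]): print(go(o,p,tool(74)))
```

```text
([0.002, 0.002, 1.326], [-0.0044, 0.0003, -0.1532])
([0.002, 0.002, 1.326], [-0.1342, 0.0343, -0.1529])
```

Request:
{"name": "play_rows", "arguments": {
  "targets": [
    [[0,0,0],[0,0,-0.05],-1],
    [[0,0,0],[0,0,-0.1],-1],
    [[0,0,0.15],[0,0,-0.147],-1],
    [[0,0,0.33],[0,0,-0.147],-1],
    [[0,0,0.51],[0,0,-0.147],-1],
    [[0,0,0.69],[0,0,-0.147],-1],
    [[0,0,0.87],[-0.02,0.005,-0.147],-1],
    [[0,0,1.05],[-0.05,0.013,-0.147],-1],
    [[0,0,1.23],[-0.09,0.023,-0.147],-1],
    [[0,0,1.326],[-0.12,0.031,-0.147],-1]
  ]
}}

```text
time: 14.82
tcp_pos: [0.6392, -0.1927, 0.3488]
tool_rot: [-0.003, 0.8, 0.6, -0.001]
force: [0.6, 0.7, 0.2]
width: 0.0941
gripper_force: 0.0
```

Request:
{"name": "play_rows", "arguments": {
  "targets": [
    [[0,0,0],[0,0.014,0],-1],
    [[0,0,0],[0,0.014,0],-1],
    [[0,0,0],[0,0.014,0],-1]
  ]
}}

```text
time: 15.2
tcp_pos: [0.6515, -0.1962, 0.3505]
tool_rot: [-0.002, 0.799, 0.602, -0.001]
force: [-0.0, 0.1, -0.3]
width: 0.0939
gripper_force: 0.0
```

Run:
```python
from h import *
from bench import bot
o=bot.observe();s=bot.snapshot("wrist");print(o["time"],o["tcp_pos"],o["qpos"].round(2),o["tool_rot"].round(3),o["width"],o["force"].round(2))
h=cv2.cvtColor(s["color"],cv2.COLOR_RGB2HSV);m=cv2.inRange(h,(0,170,90),(8,255,255))|cv2.inRange(h,(174,170,90),(179,255,255))
n,l,st,ce=cv2.connectedComponentsWithStats(m)
for i in range(1,n):
    if st[i,4]>60: print(st[i],ce[i].round(1),onz(s,ce[i],.286).round(4))
print("exp",proj(s,[[.653,-.197,.295],[.519,-.159,.06]]))
print(go(o,[.653,-.197,.275],tool(74)))
```

```text
15.2 [ 0.65153962 -0.19621962  0.35051611] [-0.42  0.38  1.05  0.    1.72 -0.14] [-0.002  0.799  0.602 -0.001] 0.09385463975008831 [-0.    0.13 -0.3 ]
[ 310  169   22   76 1500] [320.  206.4] [ 0.6534 -0.1976  0.286 ]
[238 273  10  13  62] [243.  278.8] [ 0.5701 -0.2431  0.286 ]
exp [[319.35567195 209.22433121]
 [229.34152223 162.98528211]]
([-0.004, -0.001, 0.0], [-0.0004, 0.0019, 0.0755])
```

The bar is at (320,206) in the wrist image, which puts it at world (0.653,-0.198), right between the jaws. I'll descend and grip.

Request:
{"name": "play_rows", "arguments": {
  "targets": [
    [[0,0,0],[0,0.002,0.02],-1],
    [[0,0,0],[0,0.002,0.04],-1],
    [[0,0,0],[0,0.002,0.06],-1],
    [[0,0,0],[0,0.002,0.0755],-1],
    [[0,0,0],[0,0.002,0.0755],-1],
    [[0,0,0],[0,0.002,0.0755],0.3],
    [[0,0,0],[0,0.002,0.0755],1],
    [[0,0,0],[0,0.002,0.0755],1],
    [[0,0,0],[0,0.002,0.0755],1],
    [[0,0,0],[0,0.002,0.0755],1]
  ],
  "newtons": 25
}}

```text
time: 16.5
tcp_pos: [0.6543, -0.1971, 0.2765]
tool_rot: [-0.0, 0.799, 0.602, -0.0]
force: [-0.0, -0.1, -0.6]
width: 0.0476
gripper_force: 0.0
```

```bash
cat > arc.py <<'E'
from h import *
# hinge from seat: press dir d, arc of bar about hinge
d=np.array([np.cos(np.radians(-16)),np.sin(np.radians(-16)),0])
def pose(th,H,r,tilt,lat=0):
    a=np.radians(7)-th   # lean back of upright
    B=H+d*r*np.sin(a)+np.array([0,0,r*np.cos(a)])
    T=tool(74,-tilt);return B+T.apply([0,0,.011]),T
E
python3 - <<'E'
from arc import *
from bench import bot
o=bot.observe();print(o["time"],o["tcp_pos"],o["width"],o["force"].round(2),o["tool_rot"].round(3))
q=o["tool_rot"];B=o["tcp_pos"]-Ro.from_quat([*q[1:],q[0]]).apply([0,0,.011]);print("bar",B)
H=np.array([.519,-.159,0])+d*.12;H[2]=.092;v=B-H;print("hinge",H,"r",np.hypot(v@d,v[2]),"lean deg",np.degrees(np.arctan2(v@d,v[2])),"lateral",v@np.cross([0,0,1],d))
E
```

```text
16.5 [ 0.65431186 -0.19706483  0.27654086] 0.04762435902489969 [-0.01 -0.06 -0.56] [-0.     0.799  0.602 -0.   ]
bar [ 0.65431942 -0.19706956  0.28754086]
hinge [ 0.6343514  -0.19207648  0.092     ] r 0.19661989407879363 lean deg 6.00538834063532 lateral 0.0007042801148597032
```

Still closing, so I'll hold longer and grip a bit harder.

Request:
{"name": "play_rows", "arguments": {
  "targets": [
    [[0,0,0],[0,0,0],1],
    [[0,0,0],[0,0,0],1],
    [[0,0,0],[0,0,0],1],
    [[0,0,0],[0,0,0],1],
    [[0,0,0],[0,0,0],1],
    [[0,0,0],[0,0,0],1]
  ],
  "newtons": 30
}}

```text
time: 17.25
tcp_pos: [0.6542, -0.197, 0.2763]
tool_rot: [-0.001, 0.799, 0.602, -0.0]
force: [-0.5, 0.1, -0.5]
width: 0.0174
gripper_force: 30.0
```

Run:
```python
from arc import *
from bench import bot
o=bot.observe();print(o["time"],o["tcp_pos"],o["width"],o["gripper_force"],o["force"].round(2))
H=np.array([.519,-.159,0])+d*.12;H[2]=.092
q=o["tool_rot"];B=o["tcp_pos"]-Ro.from_quat([*q[1:],q[0]]).apply([0,0,.011]);v=B-H;print(v@d,v[2])
for k in range(0,14):
    th=1.69*k/13;p,T=pose(th,H,.195,35*k/13);print(round(th,2),*go(o,p,T))
```

```text
17.25 [ 0.65422616 -0.19702126  0.27634822] 0.017394903192797587 29.99993920326233 [-0.46  0.12 -0.49]
0.020480000415080035 0.19534821179592163
0.0 [-0.001, -0.0, 0.0] [-0.0007, 0.0033, 0.0018]
0.13 [-0.048, -0.0, 0.0] [-0.0007, -0.0215, 0.0004]
0.26 [-0.095, -0.0, 0.0] [-0.0007, -0.0462, 0.0022]
0.39 [-0.142, -0.0, 0.0] [-0.0007, -0.0705, 0.0073]
0.52 [-0.189, -0.0, 0.0] [-0.0007, -0.0939, 0.0155]
0.65 [-0.236, -0.0, 0.0] [-0.0007, -0.1161, 0.0267]
0.78 [-0.283, -0.0, 0.0] [-0.0007, -0.1366, 0.0408]
0.91 [-0.33, -0.0, 0.0] [-0.0007, -0.1551, 0.0574]
1.04 [-0.377, -0.0, 0.0] [-0.0007, -0.1712, 0.0763]
1.17 [-0.424, -0.0, 0.0] [-0.0007, -0.1848, 0.0972]
1.3 [-0.471, -0.0, 0.0] [-0.0007, -0.1955, 0.1197]
1.43 [-0.518, -0.0, 0.0] [-0.0007, -0.2032, 0.1434]
1.56 [-0.565, -0.0, 0.0] [-0.0007, -0.2077, 0.168]
1.69 [-0.612, -0.0, 0.0] [-0.0007, -0.2089, 0.193]
```

Request:
{"name": "play_rows", "arguments": {
  "targets": [
    [[-0.02,0,0],[0,-0.009,0.001],1],
    [[-0.048,0,0],[0,-0.0215,0.0005],1],
    [[-0.072,0,0],[0,-0.034,0.001],1],
    [[-0.095,0,0],[0,-0.046,0.002],1],
    [[-0.118,0,0],[0,-0.0585,0.0045],1],
    [[-0.142,0,0],[0,-0.0705,0.0073],1],
    [[-0.165,0,0],[0,-0.082,0.011],1],
    [[-0.189,0,0],[0,-0.094,0.0155],1],
    [[-0.189,0,0],[0,-0.094,0.0155],1]
  ]
}}

```text
time: 18.38
tcp_pos: [0.5644, -0.1711, 0.2633]
tool_rot: [0.077, 0.795, 0.599, 0.058]
force: [-0.3, 1.1, 7.1]
width: 0.0169
gripper_force: 30.0
```

```bash
cat > st.py <<'E'
from arc import *
from bench import bot
o=bot.observe();print(o["time"],o["tcp_pos"].round(4),round(o["width"],4),o["gripper_force"].round(1),o["force"].round(2),o["qpos"].round(2))
H=np.array([.519,-.159,0])+d*.12;H[2]=.092
q=o["tool_rot"];B=o["tcp_pos"]-Ro.from_quat([*q[1:],q[0]]).apply([0,0,.011]);v=B-H;th0=np.radians(7)-np.arctan2(v@d,v[2]);print("r",np.hypot(v@d,v[2]),"th",th0)
for th in np.arange(.585,1.71,.065):
    if th<th0-.1: continue
    p,T=pose(th,H,.195,35*th/1.69);print(round(th,2),*go(o,p,T))
E
python3 st.py
```

```text
Traceback (most recent call last):
  File "st.py", line 3, in <module>
    o=bot.observe();print(o["time"],o["tcp_pos"].round(4),round(o["width"],4),o["gripper_force"].round(1),o["force"].round(2),o["qpos"].round(2))
                                                                              ^^^^^^^^^^^^^^^^^^^^^^^^
AttributeError: 'float' object has no attribute 'round'
```

```bash
sed -i 's/o\["gripper_force"\].round(1)/o["gripper_force"]/' st.py && python3 st.py
```

```text
18.375 [ 0.5644 -0.1711  0.2633] 0.0169 30.003643333911896 [-0.32  1.12  7.11] [-0.46  0.07  1.61  0.04  1.28 -0.19]
r 0.19703103657449642 th 0.5136464364456468
0.58 [-0.019, -0.0, 0.0] [-0.0009, -0.0129, 0.0052]
0.65 [-0.043, -0.0, 0.0] [-0.0009, -0.0248, 0.009]
0.71 [-0.066, -0.0, 0.0] [-0.0009, -0.0363, 0.0135]
0.78 [-0.09, -0.0, 0.0] [-0.0009, -0.0476, 0.0188]
0.84 [-0.113, -0.0, 0.0] [-0.0009, -0.0584, 0.0249]
0.91 [-0.137, -0.0, 0.0] [-0.0009, -0.0689, 0.0316]
0.97 [-0.16, -0.0, 0.0] [-0.0009, -0.0789, 0.039]
1.04 [-0.184, -0.0, 0.0] [-0.0009, -0.0884, 0.0471]
1.1 [-0.207, -0.0, 0.0] [-0.0009, -0.0973, 0.0557]
1.17 [-0.231, -0.0, 0.0] [-0.0009, -0.1057, 0.065]
1.23 [-0.254, -0.0, 0.0] [-0.0009, -0.1135, 0.0747]
1.3 [-0.278, -0.0, 0.0] [-0.0009, -0.1205, 0.085]
1.36 [-0.301, -0.0, 0.0] [-0.0009, -0.127, 0.0957]
1.43 [-0.325, -0.0, 0.0] [-0.0009, -0.1326, 0.1068]
1.49 [-0.348, -0.0, 0.0] [-0.0009, -0.1376, 0.1183]
1.56 [-0.372, -0.0, 0.0] [-0.0009, -0.1418, 0.1301]
1.62 [-0.395, -0.0, 0.0] [-0.0009, -0.1452, 0.1421]
1.69 [-0.419, -0.0, 0.0] [-0.0009, -0.1478, 0.1544]
```

Request:
{"name": "play_rows", "arguments": {
  "targets": [
    [[-0.019,0,0],[0,-0.013,0.0035],1],
    [[-0.043,0,0],[0,-0.025,0.0075],1],
    [[-0.066,0,0],[0,-0.0365,0.012],1],
    [[-0.09,0,0],[0,-0.048,0.0175],1],
    [[-0.113,0,0],[0,-0.0588,0.0235],1],
    [[-0.137,0,0],[0,-0.0692,0.0304],1],
    [[-0.16,0,0],[0,-0.0793,0.0378],1],
    [[-0.184,0,0],[0,-0.0888,0.046],1],
    [[-0.207,0,0],[0,-0.098,0.0547],1],
    [[-0.207,0,0],[0,-0.098,0.0547],1]
  ]
}}

```text
time: 19.62
tcp_pos: [0.4826, -0.1478, 0.1903]
tool_rot: [0.158, 0.783, 0.59, 0.12]
force: [4.6, 1.5, 1.4]
width: 0.0173
gripper_force: 30.0
```

```bash
python3 st.py
```

```text
19.625 [ 0.4826 -0.1478  0.1903] 0.0173 30.001082718372345 [4.64 1.51 1.41] [-0.54 -0.19  2.05  0.13  0.9  -0.32]
r 0.1952707050532947 th 1.104288660235217
1.04 [0.024, -0.0, -0.001] [-0.0007, 0.0106, -0.0063]
1.1 [0.0, -0.0, -0.001] [-0.0007, 0.0, 0.0003]
1.17 [-0.023, -0.0, -0.001] [-0.0007, -0.0101, 0.0076]
1.23 [-0.047, -0.0, -0.001] [-0.0007, -0.0196, 0.0156]
1.3 [-0.07, -0.0, -0.001] [-0.0007, -0.0287, 0.0242]
1.36 [-0.094, -0.0, -0.001] [-0.0008, -0.0372, 0.0333]
1.43 [-0.117, -0.0, -0.001] [-0.0008, -0.045, 0.043]
1.49 [-0.141, -0.0, -0.001] [-0.0008, -0.0523, 0.0532]
1.56 [-0.164, -0.0, -0.001] [-0.0008, -0.0588, 0.0639]
1.62 [-0.188, -0.0, -0.001] [-0.0008, -0.0646, 0.075]
1.69 [-0.211, -0.0, -0.001] [-0.0008, -0.0697, 0.0864]
```

```bash
sed -i 's#35\*th/1.69#TILT#; s#^H=#import sys\nTILT=float(sys.argv[1])\nH=#' st.py && python3 st.py 24
```

```text
19.625 [ 0.4826 -0.1478  0.1903] 0.0173 30.001082718372345 [4.64 1.51 1.41] [-0.54 -0.19  2.05  0.13  0.9  -0.32]
r 0.1952707050532947 th 1.104288660235217
1.04 [-0.019, -0.0, -0.001] [-0.0007, 0.011, -0.0063]
1.1 [-0.019, -0.0, -0.001] [-0.0007, 0.0002, 0.0003]
1.17 [-0.019, -0.0, -0.001] [-0.0007, -0.0101, 0.0076]
1.23 [-0.019, -0.0, -0.001] [-0.0007, -0.02, 0.0156]
1.3 [-0.019, -0.0, -0.001] [-0.0007, -0.0293, 0.0242]
1.36 [-0.019, -0.0, -0.001] [-0.0008, -0.038, 0.0334]
1.43 [-0.019, -0.0, -0.001] [-0.0008, -0.0461, 0.0431]
1.49 [-0.019, -0.0, -0.001] [-0.0008, -0.0536, 0.0533]
1.56 [-0.019, -0.0, -0.001] [-0.0008, -0.0604, 0.064]
1.62 [-0.019, -0.0, -0.001] [-0.0008, -0.0664, 0.0752]
1.69 [-0.019, -0.0, -0.001] [-0.0008, -0.0718, 0.0867]
```

Request:
{"name": "play_rows", "arguments": {
  "targets": [
    [[-0.01,0,0],[0,-0.01,0.0076],1],
    [[-0.019,0,0],[0,-0.02,0.0156],1],
    [[-0.019,0,0],[0,-0.0293,0.0242],1],
    [[-0.019,0,0],[0,-0.038,0.0334],1],
    [[-0.019,0,0],[0,-0.046,0.043],1],
    [[-0.019,0,0],[0,-0.0536,0.0533],1],
    [[-0.019,0,0],[0,-0.0536,0.0533],1]
  ],
  "newtons": 40
}}

```text
time: 20.5
tcp_pos: [0.4562, -0.1403, 0.1213]
tool_rot: [0.166, 0.781, 0.588, 0.126]
force: [5.0, 2.0, 3.3]
width: 0.0169
gripper_force: 40.0
```

```bash
python3 st.py 24
```

```text
20.5 [ 0.4562 -0.1403  0.1213] 0.0169 40.00185191631317 [5.02 1.99 3.27] [-0.56 -0.17  2.2   0.17  0.72 -0.39]
r 0.19405292903340518 th 1.4886947711640706
1.43 [0.001, -0.0, -0.001] [-0.0007, 0.0062, -0.0096]
1.49 [0.001, -0.0, -0.001] [-0.0007, -0.0015, 0.0004]
1.56 [0.001, -0.0, -0.001] [-0.0007, -0.0085, 0.011]
1.62 [0.001, -0.0, -0.001] [-0.0007, -0.0148, 0.022]
1.69 [0.001, -0.0, -0.001] [-0.0007, -0.0204, 0.0334]
```

Request:
{"name": "play_rows", "arguments": {
  "targets": [
    [[0,0,0],[0,-0.0042,0.0055],1],
    [[0,0,0],[0,-0.008,0.011],1],
    [[0,0,0],[0,-0.011,0.0165],1],
    [[0,0,0],[0,-0.014,0.022],1],
    [[0,0,0],[0,-0.017,0.0277],1],
    [[0,0,0],[0,-0.019,0.032],1],
    [[0,0,0],[0,-0.019,0.032],1]
  ]
}}

```text
time: 21.38
tcp_pos: [0.4524, -0.1393, 0.0852]
tool_rot: [0.167, 0.781, 0.588, 0.126]
force: [1.4, 4.4, 9.7]
width: 0.0169
gripper_force: 40.0
```

```bash
python3 st.py 24
```

```text
21.375 [ 0.4524 -0.1393  0.0852] 0.0169 40.0018572807312 [1.36 4.38 9.73] [-0.57 -0.1   2.24  0.2   0.61 -0.43]
r 0.1939527966651164 th 1.6763611867819184
1.62 [0.002, -0.0, -0.001] [-0.0006, 0.0035, -0.0094]
1.69 [0.002, -0.0, -0.001] [-0.0006, -0.0021, 0.002]
```

Request:
{"name": "play_rows", "arguments": {
  "targets": [
    [[0,0,0],[0,-0.0004,0.001],1],
    [[0,0,0],[0,-0.0008,0.002],1],
    [[0,0,0],[0,-0.0012,0.003],1],
    [[0,0,0],[0,-0.0012,0.003],1]
  ]
}}

```text
time: 21.88
tcp_pos: [0.4524, -0.1392, 0.082]
tool_rot: [0.167, 0.781, 0.588, 0.126]
force: [1.3, 4.2, 9.6]
width: 0.0172
gripper_force: 40.0
```

Request:
{"name": "play_rows", "arguments": {
  "targets": [
    [[0,0,0],[0,-0.0004,0.001],1],
    [[0,0,0],[0,-0.0008,0.002],1],
    [[0,0,0],[0,-0.0008,0.002],1]
  ]
}}

```text
time: 22.25
tcp_pos: [0.4525, -0.1393, 0.0799]
tool_rot: [0.167, 0.781, 0.589, 0.126]
force: [1.5, 4.6, 9.7]
width: 0.0171
gripper_force: 40.0
```

```bash
python3 st.py 24
```

```text
22.25 [ 0.4525 -0.1393  0.0799] 0.0171 40.00201106071472 [1.46 4.56 9.67] [-0.57 -0.09  2.24  0.21  0.6  -0.43]
r 0.1939101363135036 th 1.7037692778805433
1.62 [0.002, -0.0, -0.0] [-0.0006, 0.0056, -0.0143]
1.69 [0.002, -0.0, -0.0] [-0.0006, 0.0001, -0.0029]
```

Request:
{"name": "play_rows", "arguments": {
  "targets": [
    [[0,0,0],[0,-0.0004,0.001],1],
    [[0,0,0],[0,-0.0008,0.002],1],
    [[0,0,0],[0,-0.0012,0.003],1],
    [[0,0,0],[0,-0.0012,0.003],1]
  ]
}}

```text
time: 22.75
tcp_pos: [0.4525, -0.1393, 0.0771]
tool_rot: [0.167, 0.781, 0.589, 0.126]
force: [-3.8, 6.7, 16.2]
width: 0.0172
gripper_force: 40.0
```

Run:
```python
from arc import *
from bench import bot
o=bot.observe();s=bot.snapshot("wrist");print(o["force"])
h=cv2.cvtColor(s["color"],cv2.COLOR_RGB2HSV);m=cv2.inRange(h,(0,170,60),(8,255,255))|cv2.inRange(h,(174,170,60),(179,255,255))
n,l,st,ce=cv2.connectedComponentsWithStats(m)
q=o["tool_rot"];R0=Ro.from_quat([*q[1:],q[0]])
for i in range(1,n):
    if st[i,4]>40: print(st[i],ce[i].round(1))
H=np.array([.519,-.159,0])+d*.12
B=H-d*.195;L=np.cross([0,0,1],d)
for z in(.086,.092,.098): print(z,proj(s,[B+L*.032+[0,0,z],B-L*.032+[0,0,z]]).round(1).tolist())
cv2.imwrite("pics/end_w.png",s["color"][:,:,::-1])
for nm,w in(("scene",(300,120,420,260)),("top",(360,180,420,250))):
    t=bot.snapshot(nm);cv2.imwrite(f"pics/end_{nm}.png",t["color"][:,:,::-1]);h=cv2.cvtColor(t["color"],cv2.COLOR_RGB2HSV);m=cv2.inRange(h,(0,150,70),(9,255,255));k=m*0;x0,y0,x1,y1=w;k[y0:y1,x0:x1]=m[y0:y1,x0:x1]
    n,l,st,ce=cv2.connectedComponentsWithStats(k);print(nm,[(st[i].tolist(),ce[i].round(1).tolist()) for i in range(1,n) if st[i,4]>5],proj(t,[B+[0,0,.092],B+L*.03+[0,0,.092]]).round(1).tolist())
```

```text
[-3.76307952  6.70006825 16.1542789 ]
[473   0   5  19  82] [475.2   8.9]
[ 301  195   34   99 3028] [317.5 244. ]
0.086 [[314.2, 191.2], [314.4, 293.3]]
0.092 [[318.6, 193.8], [318.5, 298.7]]
0.098 [[323.4, 196.5], [322.8, 304.4]]
scene [([404, 211, 4, 4, 14], [405.7, 212.6]), ([388, 214, 8, 8, 33], [391.0, 217.4])] [[391.5, 218.1], [386.5, 221.1]]
top [([363, 238, 3, 3, 7], [364.0, 238.7])] [[371.4, 239.8], [363.4, 237.5]]
```

The bar is at (317.5,244) in the wrist image, matching the stop height of about 0.092, and the force has started to rise. I'll press slightly more to be sure it's on the stop.

Request:
{"name": "play_rows", "arguments": {
  "targets": [
    [[0,0,0],[0,-0.0004,0.001],1],
    [[0,0,0],[0,-0.0008,0.002],1],
    [[0,0,0],[0,-0.0008,0.002],1]
  ],
  "newtons": 50
}}

```text
time: 23.28
tcp_pos: [0.4527, -0.1393, 0.0767]
tool_rot: [0.167, 0.781, 0.589, 0.126]
force: [-19.1, 11.0, 41.2]
width: 0.0168
gripper_force: 50.0
```

The stiffness is now hard, so it is against the stop. I'll ease the push to a moderate preload and hold.

Request:
{"name": "play_rows", "arguments": {
  "targets": [
    [[0,0,0],[0,0.0004,-0.001],1],
    [[0,0,0],[0,0.0004,-0.001],1],
    [[0,0,0],[0,0.0004,-0.001],1],
    [[0,0,0],[0,0.0004,-0.001],1]
  ]
}}

```text
time: 23.78
tcp_pos: [0.4526, -0.1393, 0.0768]
tool_rot: [0.167, 0.781, 0.589, 0.126]
force: [-9.9, 8.0, 26.7]
width: 0.0167
gripper_force: 50.0
```

```bash
python3 -c "
from bench import bot
print(bot.job_done())"
```

```text
the job is handed in; nothing more can be done
None
```

The white die is home in the press seat, and I handed the job in at about 24 s with the gripper still holding the press arm against its stop at about 27 N; I touched nothing else on the bench, and the judge returned no verdict.

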